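# Interlock check on a bench analyser: hold the sprung lid at the index

## Task

We are checking at what opening the lid interlock of the bench analyser trips. Move the metal test block off the lid into the shallow parts tray, turn the quarter-turn latch until its tongue is clear of the lid, then lift the sprung lid until the lid's pointer stands level with the index clamped on the side arc, without swinging it well past the index. Hold it steady at the index for two seconds and finish while still holding it there: do not let the lid snap back, do not shift the index, and leave the other things on the desk where they are.

Things in the scene. Friction and masses are not known exactly. Their poses are not given: they have to be found in the camera images.
- analyser: bench coating analyser, white fixed case 244 mm deep (x), 212 mm wide (y). Origin under it, 111 mm ahead of the back; x points from front panel to back, y to its left, z up. The lid covers the rear part over the full width, from x = -69 to +109 mm, flat top at z = 113 mm. A ledge in front of it carries the latch. An upright slotted metal arc stands on its right side, up to z = 227 mm
- lid_hinge (a point): point on the lid's hinge axis, in the middle of its width, 90 mm above the desk. The axis runs along the analyser's y
- handle_grip (a point): middle of the handle's bar, on the bar's axis, 34 mm above the lid's top; with the lid shut 156 mm in front of the hinge axis and 57 mm above it. The bar may turn between the fingers as the lid swings
- latch (a joint): quarter-turn latch on the ledge in front of the lid, upright axis: 0 locked (wing and tongue point back along +x, tongue over the lid's lip), grows anticlockwise seen from above, stop at 1.65 rad. The tongue is clear of the lip from about 1.1 rad and points to the analyser's left at 1.57. It turns with light friction (0.06 N m) and stays where it is left
- latch_grip (a point): middle of the latch's wing, on its axis, 117 mm above the desk, 43 mm in front of the lid's front edge. The wing is a black upright plate 40 mm long, 10 mm thick and 22 mm tall; its length is along the tongue
- pointer_tip (a point): tip of the lid's dark pointer, on the lid's right side at y = -114 mm of the analyser, 128 mm from the hinge axis; it moves with the lid and is level with the hinge when the lid is shut
- index_tip (a point): the point, on the pointer tip's circle (128 mm about the hinge axis, y = -114 mm), at which the index points. The index is a dark saddle 30 x 14 mm clamped on the slotted arc (127 to 149 mm from the axis, up to 227 mm above the desk), with a round knurled thumbscrew standing out to the right. Pointer and index agree when the two tips meet
- index (a joint): angle of the index on the arc, in the same sense and from the same zero as joint lid_angle: when the lid's angle equals it, pointer and index agree. It was set before the check, between 0.40 and 0.85 rad, and is clamped
- test_block: grey metal test block, 19 x 20 mm and 44 mm tall, standing upright on the lid behind the handle, about 45 g. Origin at the centre of its underside
- tray: shallow blue parts tray, 100 (x) by 150 (y) mm, walls 3 mm thick and 19 mm tall, floor 3 mm. Origin at the centre of its underside. It does not move. It stands to the left or to the right of the analyser; a bushing lies near its +y end
- bushing: round bushing, 28 mm across and 10 mm tall, lying in the tray about 50 mm from its centre toward +y
- coating_gauge: black hand-held gauge, 59 x 187 x 24 mm, on the side of the analyser away from the tray (bystander). Origin under its middle
- clock: small white clock, 21 x 44 x 44 mm, far left (bystander)
- mouse: black computer mouse, 61 x 116 x 36 mm, at the right (bystander)
- usb_block: small white block, 19 x 55 x 14 mm, behind at the left (bystander)
- marker: marker pen, 135 mm long, 17 mm thick (bystander)
- jar: screw-cap sample jar, 44 mm across, 57 mm tall, behind at the left (bystander)
- lid_angle (a joint): opening of the lid about its level hinge at the back: 0 shut, grows as the front rises, stop at 1.15 rad. A spring hinge pulls it shut (0.63 N m when shut, plus 0.9 N m per rad); with its weight, about 7 to 12 N at the handle, along its arc, holds it. It snaps shut when let go. With the latch locked it gives only 1 to 2 degrees
- lid: the white lid, 178 mm deep, 212 mm wide, 23 mm high, origin in the middle of its hinge axis, axes as the analyser's when shut. Near its front edge it carries a steel bow handle: a round bar 12 mm thick along y, straight and free over 88 mm, on two posts 104 mm apart, 18 mm behind the front edge; below the bar are 28 mm of free height

How it is judged:
On the way, in this order (a step that is already met when the one before it is completed fails the run):
1. the test block lies in the tray, let go (x of test_block in the frame of tray between -0.047 and 0.047 m and y of test_block in the frame of tray between -0.072 and 0.072 m and z of test_block in the frame of tray below 0.03 m and contact force between the fingers and test_block below 0.2 N and linear speed of test_block below 0.03 m/s), for 0.2 s.
2. the latch is turned clear with the lid still shut (value of joint latch above 1.2 rad and value of joint lid_angle below 0.05 rad), for 0.2 s.
3. the lid is lifted to the index and held steady there (distance between pointer_tip and index_tip below 0.008 m and contact force between the fingers and lid above 3 N and velocity of joint lid_angle between -0.08 and 0.08 rad/s), for 1 s.
At the end, for the whole second after the job is handed in: the fingers still hold the lid up (more than 3 N) with the lid's pointer tip within 8 mm of the index tip and the lid at rest (below 0.08 rad/s), kept for 1 s and through the end; the latch is past 1.2 rad, the test block lies in the tray, the index is where it was set (all of step 3 and value of joint latch above 1.2 rad and value of joint lid_angle above 0.3 rad and x of test_block in the frame of tray between -0.047 and 0.047 m and y of test_block in the frame of tray between -0.072 and 0.072 m and z of test_block in the frame of tray below 0.03 m and contact force between the fingers and test_block below 0.2 N and distance of index_tip from where it was at the start of the episode below 0.006 m); the arm keeps its last pose, push and grip.
It fails at once if the lid swung well past the index (over 20 mm at the pointer) (z of pointer_tip in the frame of index_tip above 0.02 m).
It fails at once if the lid snapped back (falling faster than 1.5 rad/s) (velocity of joint lid_angle below -1.5 rad/s).
It fails at once if the index was shifted by more than 6 mm (distance of index_tip from where it was at the start of the episode above 0.006 m).
It fails at once if another thing on the desk was moved by more than 30 mm (distance of any of clock, mouse, usb_block, marker, jar, coating_gauge from where it was at the start of the episode above 0.03 m).
It also fails if it takes over 69 s, if anything falls off the work surface, if the arm or the gripper's body presses on something with over 40 N, if the wrist force passes 120 N, or if a joint passes its speed limit or range.

## Robot

A 6-joint arm with a two-finger parallel gripper is mounted at the origin on a cart in front of the work surface, level with it; the furniture and walls round the work are solid. World frame = base frame: x ahead of the robot, y to its left, z up, the work surface at z = 0. Lengths are in m, angles in rad, forces in N, time in s.
With the tool pointing down it reaches from about 0.25 to 0.775 m from the base axis. Payload 4 kg.
Tool frame: the origin (TCP) lies at the very end of the fingers, on their centre line; the grasp point (between the pads) lies 19 mm behind it; z points along the fingers, y is the line along which they close (so a half turn about z gives the same grasp; the last joint's range is limited). The gripper opens to 94 mm and grips with 3 to 60 N. Pads are 16 mm wide; open, the fingers measure 119 mm over their backs; the gripper's body (75 mm by 177 mm) begins 78 mm behind the grasp point.
Start: joints at [1.142, 0.087, 1.371, -0, 1.684, -0.103], TCP at [0.176, 0.521, 0.206] pointing down, gripper open.
Joint ranges: [-3.1, 3.1], [-0.76, 2.03], [0.27, 2.55], [-1.08, 4.22], [0.17, 2.65], [-2.57, 2.57]. Speed limits (rad/s): [2.79, 2.79, 3.14, 3.14, 3.14, 3.14].

## Interface

Orientations are given as [roll, pitch, yaw] about the fixed x, y, z axes, in that order (R = Rz(yaw) Ry(pitch) Rx(roll)).
In Python, from bench import robot gives the robot as it stands. The module is installed in compiled form; this text tells all that it offers.
- The arm moves only by the tool move_arm, never from a script. Its argument "deltas" is one flat list of numbers, 7 for each row, row after row: the turn, a rotation vector about the tool's x, y, z in rad, then the shift along the tool's x, y, z in cm, then the closure, from -1 (fully open) to 1 (shut). A call has 1 to 8 rows; each row is the pose to reach, as a shift and turn from the pose commanded when the call began, along the tool's axes at that moment; what a row does not reach only later rows make up. A row lasts 1/10 s, in which the tool goes at most 50 mm and 8.59 degrees, less where a joint would pass 70% of its speed; a pose out of reach is approached as far as the arm can. A call with a gripper value outside its range is refused whole. The fingers move at their own pace and stop on an object; the grip force is fixed at half the most. Time passes only in rows, so rows that repeat a pose let the fingers close. It gives the time, the measured TCP pose, the force, the opening and the grip force at its end, in the units of the state.
- robot.get_obs(): the state, without advancing time (a new reading comes with each control period).
- robot.snapshot(name): name is "scene" or "side" or "wrist"; returns a dict with "image" (400x640x3 uint8, red, green, blue), "depth" (400x640 float32, m along the optical axis (not along the pixel's ray), 0 where there is no reading), "fov_y" (degrees; the focal length in pixels is half the picture's height over the tangent of half this angle, whatever the lens; pixels are square), "cx", "cy" (the principal point, pixels), "origin" and "orientation" of the camera in the world; the wrist camera has in their place "T_tool_cam" (4x4, takes a point from camera to tool coordinates, whose origin is the TCP and whose axes are the flange's). Camera axes: x right, y up, looking along -z (the intrinsics and any distortion apply to the point x, -y, -z); pixel columns grow to the right and rows downward; lengths in m; the calibration is good to about 2 mm. A picture is of the moment at which its call begins: read the wrist's pose just before it.
- robot.close_job(): hands the job in; it is judged then, once.
The state is a dict: "time": time; "joint_positions": joint angles; "qvel": joint speeds; "joint_torque": joint torques, N m; "tool_pos": TCP position; "ee_rot": TCP orientation; "wrist_force": force on the tool from outside, world axes, zero at the start; "wrist_torque": the same for the moment, N m; "width": finger opening in m; "finger_force": force on a finger pad.
Only numpy, scipy, OpenCV 4.12 (cv2) and the standard library are available. Lean on these libraries where they do the work, as an engineer would, in place of code of your own. Each camera call takes 0.05 s, during which the arm holds its last target. There are 200 camera calls.

## Working session

There is one attempt and no reset: what is moved stays moved. The work goes in short steps, Python scripts to look and compute and a tool call to move; the robot and the scene stay as the last step left them, time stands still between calls to the robot, and variables do not carry over. Pictures are saved under pics/ and viewed, at most 10 in all, crops included, and the job is handed in when it is done.

Besides the shell and the picture viewer there is one more tool, called after "Call:" by a JSON object that holds its "api" and its "payload", one argument or row to a line. move_arm: Moves the arm, as the interface text tells. Its arguments: {"type":"object","properties":{"deltas":{"type":"array","items":{"type":"number"}}},"required":["deltas"]}

```bash
mkdir -p pics
cat > h.py <<'E'
import numpy as np, cv2
from scipy.spatial.transform import Rotation as R
from bench import robot
def snap(name,png=None):
    o=robot.get_obs(); s=robot.snapshot(name)
    f=200/np.tan(np.radians(s["fov_y"])/2)
    if name=="wrist":
        T=np.eye(4);T[:3,:3]=rot(o["ee_rot"]);T[:3,3]=o["tool_pos"];T=T@s["T_tool_cam"]
    else:
        T=np.eye(4);q=np.array(s["orientation"]);T[:3,:3]=q if q.shape==(3,3) else rot(q);T[:3,3]=s["origin"]
    s["T"]=T;s["f"]=f
    if png: cv2.imwrite("pics/"+png,s["image"][...,::-1])
    return s
def rot(q):
    q=np.array(q); return q if q.shape==(3,3) else (R.from_euler("xyz",q).as_matrix() if q.size==3 else R.from_quat(q).as_matrix())
def ray(s,u,v):
    d=np.array([(u-s["cx"])/s["f"],-(v-s["cy"])/s["f"],-1.]); return s["T"][:3,3],s["T"][:3,:3]@d
def onz(s,u,v,z):
    o,d=ray(s,u,v); return o+d*(z-o[2])/d[2]
def cloud(s):
    v,u=np.mgrid[:400,:640]; D=s["depth"]
    P=np.stack([(u-s["cx"])/s["f"]*D,-(v-s["cy"])/s["f"]*D,-D],-1)@s["T"][:3,:3].T+s["T"][:3,3]
    P[D==0]=np.nan; return P
def proj(s,p):
    c=s["T"][:3,:3].T@(np.array(p)-s["T"][:3,3]); return s["cx"]-s["f"]*c[0]/c[2], s["cy"]+s["f"]*c[1]/c[2]
E
python3 - <<'E'
from h import *
print(robot.get_obs())
for n in ["scene","side","wrist"]:
    s=snap(n,n+"0.png"); print(n,{k:v for k,v in s.items() if k not in("image","depth")})
E
```

```text
{'time': 0.0, 'joint_positions': array([ 1.14189918e+00,  8.79843354e-02,  1.37228878e+00, -1.67107553e-05,
        1.68357449e+00, -1.03085996e-01]), 'qvel': array([-0.00038852, -0.00031992, -0.00109591,  0.00021741,  0.00187704,
       -0.00071702]), 'joint_torque': array([ 2.27517943e-03, -3.40181279e+01, -3.02430439e+01,  7.20508816e-02,
        3.29154299e-02, -1.67011658e-04]), 'tool_pos': array([0.17581244, 0.52055543, 0.20427063]), 'ee_rot': array([-3.13934797e+00, -2.15521248e-04,  2.81577940e+00]), 'wrist_force': array([-0.15873058, -0.86730751, -0.68765841]), 'wrist_torque': array([ 0.03713883, -0.01835949, -0.00845367]), 'finger_force': 0.0, 'width': 0.09388769211807019}
scene {'fov_y': 45.352937883481864, 'cx': 317.1989070686639, 'cy': 200.3645675037719, 'origin': array([-0.02748689,  0.91226115,  1.06500594]), 'orientation': array([ 0.8651052 ,  0.00540733, -2.55801315]), 'T': array([[-0.83448344,  0.35393136, -0.4223387 , -0.02748689],
       [-0.55100648, -0.54348842,  0.63325523,  0.91226115],
       [-0.00540731,  0.76115237,  0.64855056,  1.06500594],
       [ 0.  
[... 603 characters left out ...]
328408, 'cx': 322.7176112029014, 'cy': 201.44045553344347, 'T_tool_cam': array([[ 7.58726301e-04,  9.70766380e-01,  2.40025123e-01,
         7.02535859e-02],
       [ 9.99999316e-01, -5.22957442e-04, -1.04595834e-03,
         6.06069309e-05],
       [-8.89858267e-04,  2.40025752e-01, -9.70766113e-01,
        -1.80171770e-01],
       [ 0.00000000e+00,  0.00000000e+00,  0.00000000e+00,
         1.00000000e+00]]), 'T': array([[ 0.31935392, -0.92006201, -0.22693382,  0.10944904],
       [ 0.94763487,  0.3097827 ,  0.07760685,  0.54348542],
       [-0.00110294, -0.23983446,  0.97081317,  0.38459872],
       [ 0.        ,  0.        ,  0.        ,  1.        ]]), 'f': np.float64(302.299620083843)}
```

View pics/scene0.png

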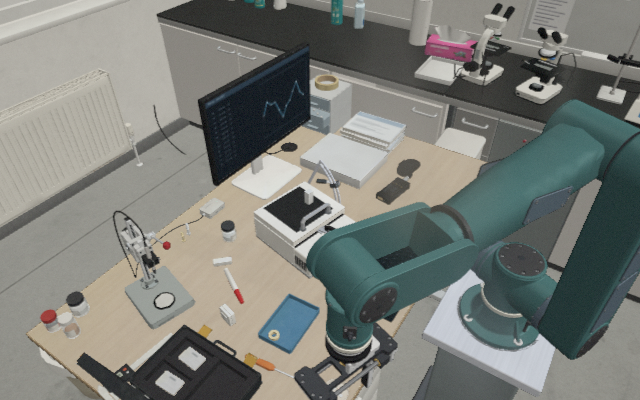

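View pics/side0.png

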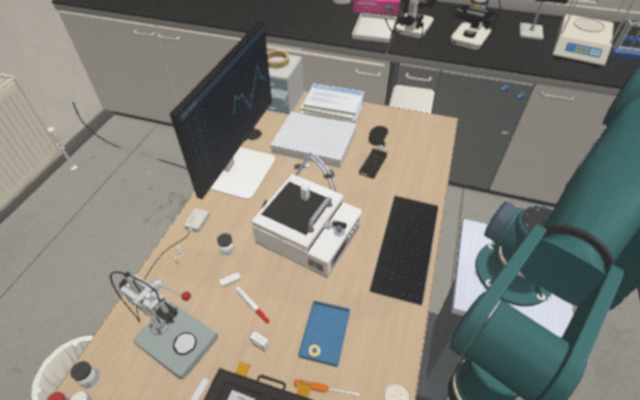

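Side view shows analyser around (305,215), block at (305,193), handle (320,213), latch (338,226), arc (320,165), tray (325,333), bushing (315,350). Measuring.

Run:
```python
from h import *
s=snap("side"); I=s["image"].astype(int); P=cloud(s)
c=s["image"][140:280,240:380,::-1]; cv2.imwrite("pics/crop1.png",cv2.resize(c,None,fx=4,fy=4,interpolation=cv2.INTER_CUBIC))
z=P[...,2]
# tray
m=((I[...,2]-I[...,0]>50)&(I[...,1]<140)); m[:280]=0; m[380:]=0; m[:,:290]=0;m[:,360:]=0
q=P[m]; q=q[np.isfinite(q[:,0])]; print("tray",len(q),cv2.minAreaRect(q[:,:2].astype(np.float32)),np.percentile(q[:,2],[1,50,99]))
r=cv2.findContours(m.astype(np.uint8),0,1)[0]; r=max(r,key=cv2.contourArea)
print([onz(s,u,v,.019)[:2].round(3) for u,v in cv2.boxPoints(cv2.minAreaRect(r))])
# lid top
box=np.zeros(z.shape,bool);box[150:280,240:370]=1
for a,b in [(.105,.12),(.085,.103),(.14,.152),(.153,.17),(.17,.24)]:
    k=box&(z>a)&(z<b); q=P[k]; v,u=np.nonzero(k)
    print(a,b,k.sum(),cv2.minAreaRect(q[:,:2].astype(np.float32)),q.mean(0).round(3),np.median(q[:,2]).round(4), u.min(),u.max(),v.min(),v.max())
```

```text
tray 1869 ((0.4499020278453827, 0.3322571814060211), (0.09638175368309021, 0.14947549998760223), 3.178985357284546) [-0.00134365  0.0033075   0.01986078]
[array([0.491, 0.41 ]), array([0.503, 0.269]), array([0.402, 0.265]), array([0.398, 0.404])]
0.105 0.12 3445 ((0.586283266544342, 0.046173349022865295), (0.22599315643310547, 0.24102754890918732), 77.9703140258789) [0.616 0.055 0.113] 0.1129 252 346 172 247
0.085 0.103 763 ((0.5855172276496887, 0.04629817605018616), (0.22512397170066833, 0.2434113770723343), 77.84355926513672) [0.542 0.093 0.09 ] 0.0875 252 360 174 259
0.14 0.152 157 ((0.5697426199913025, 0.0029151737689971924), (0.10108552128076553, 0.22136199474334717), 22.80373191833496) [0.565 0.033 0.148] 0.1484 298 334 165 224
0.153 0.17 134 ((0.5722742080688477, 0.0046766698360443115), (0.09605400264263153, 0.20548856258392334), 19.147390365600586) [ 0.58  -0.023  0.16 ] 0.1574 300 333 163 219
0.17 0.24 169 ((0.5944064855575562, -0.07309526205062866), (0.022412434220314026, 0.09627146273851395), 76.08651733398438) [ 0.597 -0.067  0.195] 0.1951 302 332 151 174
```

View pics/crop1.png

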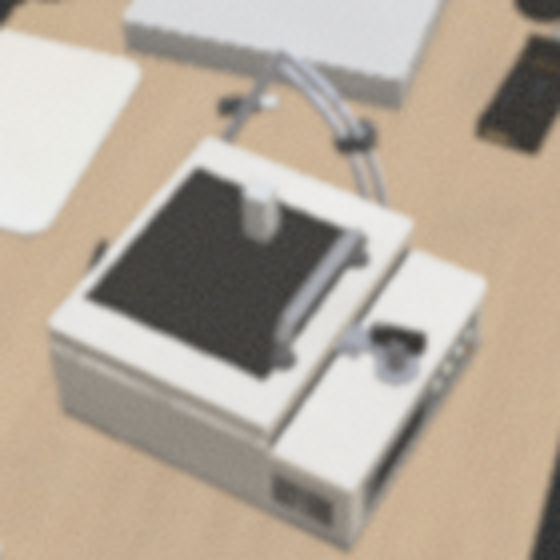

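Crop shows lid corners: back-right (210,140), back-left (55,330), front-left (270,435), front-right (410,215); block top (258,190), handle (320,285), wing (400,338); the index on the arc seems to be at (355,135), a second dark/light thing at (240,103).

```bash
cat >> h.py <<'E'
def go(p,yaw,o=None):
    """tool deltas (rotvec, cm) from current pose to tool-down pose at p, yaw"""
    o=o or robot.get_obs(); A=rot(o["ee_rot"]); B=R.from_euler("xyz",[np.pi,0,yaw]).as_matrix()
    return R.from_matrix(A.T@B).as_rotvec().round(3), (A.T@(np.array(p)-o["tool_pos"])*100).round(2)
E
python3 - <<'E'
from h import *
s=snap("side"); f=lambda x,y,z: onz(s,240+x/4,140+y/4,z)[:2]
C=[f(*c,.113) for c in [(210,140),(55,330),(270,435),(410,215)]]; br,bl,fl,fr=C
print(np.round(C,3))
for a,b in [(br,bl),(bl,fl),(fl,fr),(fr,br)]: print(np.linalg.norm(a-b).round(3),np.degrees(np.arctan2(*(b-a)[::-1])).round(1))
print("ctr",np.mean(C,0),"block",f(260,190,.157),f(262,238,.113),"handle",f(350,240,.147),f(283,335,.147),"wing",f(400,335,.128))
P=cloud(s)
for u,v in [(328,173),(329,175),(301,166),(300,165),(307,165)]: print(u,v,P[v,u].round(3))
print(go([.53,.05,.32],2.93))
E
```

```text
[[ 0.675 -0.072]
 [ 0.715  0.135]
 [ 0.546  0.173]
 [ 0.509 -0.042]]
0.21 79.1
0.174 167.1
0.218 -99.5
0.169 -10.0
ctr [0.61126261 0.04852027] block [0.60782191 0.00553179] [0.60549766 0.01141466] handle [0.53608885 0.02325437] [0.55443712 0.11691813] wing [0.48390865 0.07913312]
328 173 [ 0.559 -0.059  0.168]
329 175 [ 0.554 -0.051  0.169]
301 166 [ 0.648 -0.077  0.154]
300 165 [ 0.65  -0.074  0.16 ]
307 165 [ 0.686 -0.235  0.003]
(array([-0.001, -0.   , -0.114]), array([-48.61, -33.29, -11.48]))
```

```bash
python3 -c "
from h import *
print(go([.585,.01,.30],2.94))"
```

```text
(array([-0.001, -0.   , -0.124]), array([-55.1 , -35.31,  -9.48]))
```

Call:
{"api": "move_arm", "payload": {
  "deltas": [0, 0, -0.03, -7, -2, -4, -1, 0, 0, -0.05, -14, -5, -8, -1, 0, 0, -0.07, -19, -8, -9.5, -1, 0, 0, -0.08, -23, -11, -9.5, -1, 0, 0, -0.1, -28, -15, -9.5, -1, 0, 0, -0.11, -32, -18, -9.5, -1, 0, 0, -0.12, -36, -21, -9.5, -1, 0, 0, -0.124, -40, -24, -9.5, -1]
}}

```text
time: 1.05
tool_pos: [0.4288, 0.2354, 0.298]
ee_rot: [3.141, 0.001, 2.94]
wrist_force: [0.7, 0.4, -0.8]
width: 0.0942
finger_force: 0.0
```

```bash
python3 -c "
from h import *
print(robot.get_obs()['tool_pos'],go([.585,.01,.30],2.94))"
```

```text
[0.42876993 0.23540156 0.29802904] (array([0.001, 0.001, 0.   ]), array([-19.82, -18.96,  -0.2 ]))
```

Call:
{"api": "move_arm", "payload": {
  "deltas": [0, 0, 0, -5, -4, 0, -1, 0, 0, 0, -9, -8, 0, -1, 0, 0, 0, -13, -12, 0, -1, 0, 0, 0, -17, -16, 0, -1, 0, 0, 0, -20, -19, 0, -1, 0, 0, 0, -20, -19, 0, -1]
}}

```text
time: 1.65
tool_pos: [0.5871, 0.0072, 0.2964]
ee_rot: [-3.141, -0.001, 2.936]
wrist_force: [0.1, 0.2, -0.3]
width: 0.0939
finger_force: 0.0
```

```bash
python3 -c "
from h import *
s=snap('wrist','w1.png');o=robot.get_obs();print(o['tool_pos'],o['ee_rot'])"
```

```text
[0.58827951 0.00483699 0.29555979] [-3.13866667e+00 -6.93618280e-04  2.93326017e+00]
```

View pics/w1.png

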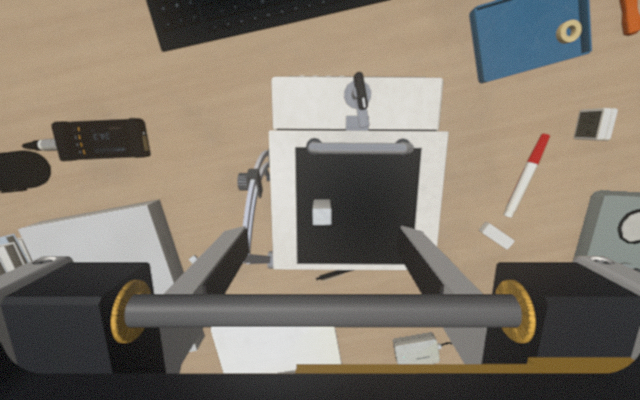

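Wrist view: block at (322,210), handle bar (313–405,147), latch wing (361,90), index with thumbscrew (250,181), lid corners (271,131),(447,132), tray top right with bushing (570,30).

Run:
```python
from h import *
s=snap("wrist"); P=cloud(s); z=P[...,2]; I=s["image"].astype(int)
C=[onz(s,u,v,.113)[:2] for u,v in [(271,131),(447,132)]]; d=C[1]-C[0]; print("front",np.round(C,3),np.linalg.norm(d),np.degrees(np.arctan2(d[1],d[0])))
H=[onz(s,u,v,.147)[:2] for u,v in [(310,147),(408,147)]]; d=H[1]-H[0]; print("handle",np.round(H,4),np.mean(H,0),np.linalg.norm(d),np.degrees(np.arctan2(d[1],d[0])))
b=np.zeros(z.shape,bool);b[190:235,300:345]=1
k=b&(z>.15)&(z<.165); q=P[k]; print("block top",k.sum(),cv2.minAreaRect(q[:,:2].astype(np.float32)),np.median(z[k]))
b[:]=0;b[125:165,295:420]=1;k=b&(z>.143)&(z<.158);q=P[k];print("bar",k.sum(),cv2.minAreaRect(q[:,:2].astype(np.float32)),np.percentile(q[:,2],[5,50,95]))
b[:]=0;b[60:120,335:385]=1;k=b&(z>.12)&(z<.14)&(I.sum(2)<150);q=P[k];print("wing",k.sum(),cv2.minAreaRect(q[:,:2].astype(np.float32)),np.percentile(q[:,2],[5,50,95]))
b[:]=0;b[150:210,225:275]=1;k=b&(I.sum(2)<200)&(z>.1);q=P[k];print("index",k.sum(),np.nanmedian(q,0),np.nanpercentile(q,[5,95],0))
m=(I[...,2]-I[...,0]>50);m[:,:450]=0;m[120:]=0;q=P[m];q=q[np.isfinite(q[:,0])];print("tray",cv2.minAreaRect(q[:,:2].astype(np.float32)),np.percentile(q[:,2],[1,50,99]))
print("tray corner",onz(s,482,82,.019),onz(s,590,52,.019))
```

```text
front [[ 0.512 -0.041]
 [ 0.555  0.16 ]] 0.20573870133533723 77.79143643355034
handle [[0.5374 0.0017]
 [0.559  0.1045]] [0.54819229 0.05310098] 0.10506064645210088 78.11423774025603
block top 320 ((0.6109595894813538, 0.0015886342152953148), (0.019853239879012108, 0.01853587105870247), 78.22114562988281) 0.15760942625852933
bar 1122 ((0.5478258728981018, 0.058546774089336395), (0.11371450871229172, 0.011747898533940315), 78.19662475585938) [0.14666308 0.15247816 0.15434281]
wing 1 ((0.5049497485160828, 0.06753895431756973), (0.0, 0.0), 0.0) [0.12849829 0.12849829 0.12849829]
index 35 [ 0.5598323  -0.05453359  0.16186164] [[ 0.55184409 -0.05672011  0.15717557]
 [ 0.56983132 -0.05267059  0.17039948]]
tray ((0.4503723382949829, 0.3303915858268738), (0.09684393554925919, 0.14960342645645142), 3.136922836303711) [0.00212423 0.00432916 0.02033408]
tray corner [0.50572444 0.25265345 0.019     ] [0.49738762 0.40209263 0.019     ]
```

Call:
{"api": "move_arm", "payload": {
  "deltas": [0, 0, 0.14, 0, 0, 1, 0, 0, 0, 0.28, -0.5, 0, 2, 0, 0, 0, 0.42, -1, 0, 3, 0, 0, 0, 0.56, -1.5, 0, 4, 0, 0, 0, 0.7, -2.3, 0.1, 5, 0, 0, 0, 0.84, -2.3, 0.1, 6, 0, 0, 0, 0.98, -2.3, 0.1, 7, 0, 0, 0, 1.12, -2.3, 0.1, 8, 0]
}}

```text
time: 2.55
tool_pos: [0.6079, 0.0088, 0.2175]
ee_rot: [3.141, -0.001, 1.816]
wrist_force: [0.7, -0.8, -0.1]
width: 0.0471
finger_force: 0.0
```

```bash
python3 -c "
from h import *
print(robot.get_obs()['tool_pos'],go([.611,.0016,.20],1.363),robot.get_obs()['width'])"
```

```text
[0.60793362 0.00882743 0.21746076] (array([-0.   , -0.001,  0.453]), array([-0.78,  0.12,  1.75])) 0.0470609555903283
```

Call:
{"api": "move_arm", "payload": {
  "deltas": [0, 0, 0.14, -0.2, 0, 0, 0, 0, 0, 0.28, -0.4, 0.1, 0.5, 0, 0, 0, 0.42, -0.8, 0.1, 1, 0, 0, 0, 0.453, -0.8, 0.1, 1.5, 0, 0, 0, 0.453, -0.8, 0.1, 1.5, 0, 0, 0, 0.453, -0.8, 0.1, 1.5, 0]
}}

```text
time: 3.15
tool_pos: [0.611, 0.0008, 0.2029]
ee_rot: [-3.141, -0.0, 1.369]
wrist_force: [-0.0, 0.7, -0.4]
width: 0.0469
finger_force: 0.0
```

Run:
```python
from h import *
s=snap('wrist','w2.png');o=robot.get_obs();print(o['tool_pos'],go([.611,.0016,.124],1.363))
P=cloud(s);z=P[...,2]; k=(z>.153)&(z<.162)&(np.hypot(P[...,0]-.611,P[...,1]-.0016)<.025);print(k.sum(),cv2.minAreaRect(P[k][:,:2].astype(np.float32)))
```

```text
[6.11269638e-01 6.03717788e-04 2.03107904e-01] (array([ 0.   , -0.   ,  0.005]), array([ 0.09, -0.05,  7.91]))
605 ((0.6110638380050659, 0.001500772312283516), (0.020432818681001663, 0.018010061234235764), 78.9512710571289)
```

View pics/w2.png

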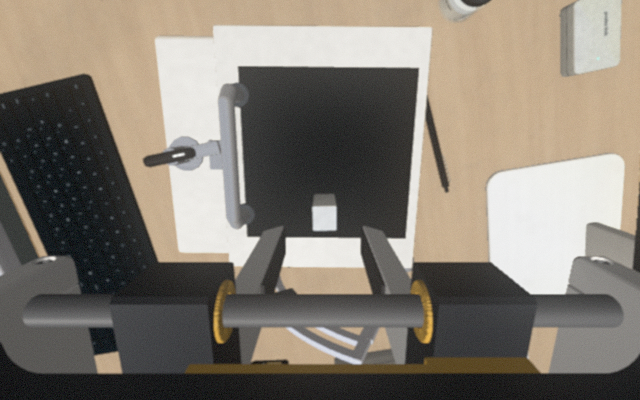

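Fingers straddle the block at (325,212), clear of the handle (230,150). Descend and grip.

Call:
{"api": "move_arm", "payload": {
  "deltas": [0, 0, 0, 0.1, 0, 4, 0, 0, 0, 0, 0.1, 0, 7, 0, 0, 0, 0, 0.1, 0, 7.8, 0, 0, 0, 0, 0.1, 0, 7.8, 0.2, 0, 0, 0, 0.1, 0, 7.8, 0.8, 0, 0, 0, 0.1, 0, 7.8, 0.8, 0, 0, 0, 0.1, 0, 7.8, 0.8, 0, 0, 0, 0.1, 0, 7.8, 0.8]
}}

```text
time: 4.0
tool_pos: [0.6127, 0.0007, 0.1267]
ee_rot: [3.138, -0.001, 1.367]
wrist_force: [0.2, -0.5, 2.7]
width: 0.0184
finger_force: 30.0
```

Call:
{"api": "move_arm", "payload": {
  "deltas": [0, 0, 0, 0, 0, -4, 0.8, 0, 0, 0, 0, 0, -8, 0.8, 0, 0, 0, 3, -3, -9, 0.8, 0, 0, 0, 6.5, -6, -9, 0.8, 0, 0, 0, 10, -9, -9, 0.8, 0, 0, 0, 13.5, -12, -9, 0.8, 0, 0, 0, 17, -15, -9, 0.8, 0, 0, 0, 20.5, -18, -9, 0.8]
}}

```text
time: 4.8
tool_pos: [0.4758, 0.2393, 0.215]
ee_rot: [3.141, -0.001, 1.366]
wrist_force: [1.9, 0.5, -1.3]
width: 0.0179
finger_force: 30.0
```

Run:
```python
from h import *
o=robot.get_obs();print(o['tool_pos'],o['width'],o['finger_force'],go([.452,.312,.019],1.363))
```

```text
[0.47580238 0.23934142 0.21502526] 0.017925010787567117 29.998346865177155 (array([ 0.001, -0.001,  0.003]), array([ 6.62, -3.82, 19.6 ]))
```

Call:
{"api": "move_arm", "payload": {
  "deltas": [0, 0, 0, 3.5, -2, 0, 0.8, 0, 0, 0, 6.6, -3.8, 4, 0.8, 0, 0, 0, 6.6, -3.8, 8.5, 0.8, 0, 0, 0, 6.6, -3.8, 13, 0.8, 0, 0, 0, 6.6, -3.8, 16.5, 0.8, 0, 0, 0, 6.6, -3.8, 18.5, 0.8, 0, 0, 0, 6.6, -3.8, 19.2, 0.8, 0, 0, 0, 6.6, -3.8, 19.4, 0.8]
}}

```text
time: 5.6
tool_pos: [0.4529, 0.3102, 0.0202]
ee_rot: [-3.141, 0.001, 1.367]
wrist_force: [1.2, -0.7, -1.1]
width: 0.0183
finger_force: 30.0
```

Call:
{"api": "move_arm", "payload": {
  "deltas": [0, 0, 0, 0, 0, 0.2, 0.8, 0, 0, 0, 0, 0, 0.35, 0.8, 0, 0, 0, 0, 0, 0.35, 0.6, 0, 0, 0, 0, 0, 0.35, 0.2, 0, 0, 0, 0, 0, 0.35, 0.2, 0, 0, 0, 0, 0, 0.35, 0.2]
}}

```text
time: 6.2
tool_pos: [0.4533, 0.3104, 0.0175]
ee_rot: [3.141, -0.001, 1.367]
wrist_force: [0.6, 1.0, -0.2]
width: 0.0366
finger_force: 0.0
```

Call:
{"api": "move_arm", "payload": {
  "deltas": [0, 0, 0, 0, 0, -4, 0.2, 0, 0, 0, 0, 0, -8.5, 0.2, 0, 0, 0.14, 0, 0, -13, 0.2, 0, 0, 0.28, -3, 0, -17.5, 0, 0, 0, 0.42, -7, 0, -22, 0, 0, 0, 0.56, -11, 0, -22, 0, 0, 0, 0.7, -15, 0, -22, 0, 0, 0, 0.84, -19, 0, -22, 0]
}}

```text
time: 7.0
tool_pos: [0.4143, 0.1229, 0.2383]
ee_rot: [3.14, -0.003, 0.521]
wrist_force: [0.6, -0.3, 0.0]
width: 0.0467
finger_force: 0.0
```

Run:
```python
from h import *
s=snap("side"); P=cloud(s); I=s["image"].astype(int)
q=P[(P[...,2]>.03)&(P[...,2]<.06)&(abs(P[...,0]-.45)<.05)&(abs(P[...,1]-.33)<.075)];print("block",len(q),q.mean(0) if len(q) else 0,q.max(0) if len(q) else 0)
o=robot.get_obs();print(o['tool_pos'],o["joint_positions"],go([.495,.066,.22],-.208))
```

```text
block 87 [0.45284618 0.31432713 0.04420963] [0.46358111 0.32346244 0.05030084]
[0.41335093 0.11800532 0.23822554] [ 0.15022424 -0.18757003  1.56909721 -0.00518479  1.75931627  1.20806867] (array([ 0.005, -0.001,  0.72 ]), array([4.57, 8.52, 1.86]))
```

Call:
{"api": "move_arm", "payload": {
  "deltas": [0, 0, 0.14, 1, 2, 0, 0, 0, 0, 0.28, 2, 4, 0, 0, 0, 0, 0.42, 3, 6, 0, 0, 0, 0, 0.56, 4.5, 8.5, 0, 0, 0, 0, 0.7, 4.5, 8.5, 0, 0, 0, 0, 0.72, 4.5, 8.5, 0, 0, 0, 0, 0.72, 4.5, 8.5, 0, 0]
}}

```text
time: 7.75
tool_pos: [0.4961, 0.0736, 0.2371]
ee_rot: [-3.141, 0.0, -0.19]
wrist_force: [-0.3, 0.5, 0.4]
width: 0.047
finger_force: 0.0
```

Run:
```python
from h import *
s=snap('wrist','w3.png');o=robot.get_obs();print(o['tool_pos'],o['ee_rot'])
P=cloud(s);z=P[...,2];I=s["image"].astype(int)
k=(z>.119)&(z<.135)&(np.hypot(P[...,0]-.488,P[...,1]-.068)<.04);q=P[k];print(k.sum(),cv2.minAreaRect(q[:,:2].astype(np.float32)),np.median(z[k]),q.mean(0))
print(proj(s,[.488,.068,.128]))
```

```text
[0.49595967 0.0737259  0.23726491] [-3.14134927e+00 -1.21914546e-04 -1.90204976e-01]
384 ((0.48882177472114563, 0.0723666176199913), (0.03989459201693535, 0.012177993543446064), 0.9681128859519958) 0.12808406329782607 [0.49022714 0.07134395 0.12764307]
(np.float64(330.245079041126), np.float64(205.1559575320239))
```

View pics/w3.png

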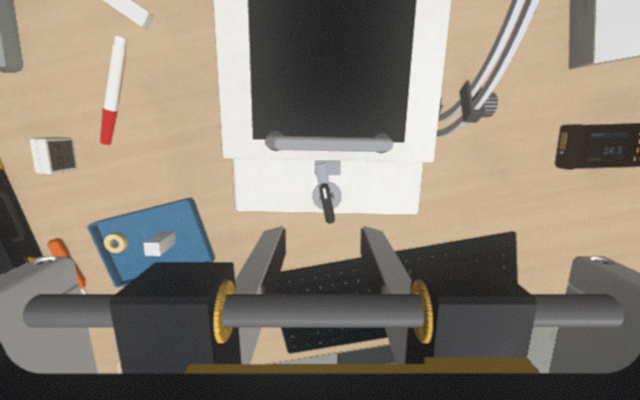

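Wing seen at (327,203), turned slightly anticlockwise; the block stands in the tray (158,244). Index at (470,103).

Call:
{"api": "move_arm", "payload": {
  "deltas": [0, 0, -0.1, -0.7, 0.35, 3, 0, 0, 0, -0.2, -0.7, 0.35, 7, 0, 0, 0, -0.2, -0.7, 0.35, 11, 0, 0, 0, -0.2, -0.7, 0.35, 12.7, 0, 0, 0, -0.2, -0.7, 0.35, 12.7, 0, 0, 0, -0.2, -0.7, 0.35, 12.7, 0.9, 0, 0, -0.2, -0.7, 0.35, 12.7, 0.9, 0, 0, -0.2, -0.7, 0.35, 12.7, 0.9]
}}

```text
time: 8.6
tool_pos: [0.4899, 0.0715, 0.1122]
ee_rot: [-3.141, -0.004, 0.007]
wrist_force: [0.4, -0.3, -1.1]
width: 0.0265
finger_force: 0.0
```

Call:
{"api": "move_arm", "payload": {
  "deltas": [0, 0, 0, 0, 0, 0, 0.9, 0, 0, 0, 0, 0, 0, 0.9, 0, 0, 0, 0, 0, 0, 0.9, 0, 0, 0, 0, 0, 0, 0.9]
}}

```text
time: 9.0
tool_pos: [0.4894, 0.0708, 0.1113]
ee_rot: [3.141, -0.002, 0.007]
wrist_force: [0.2, -3.0, 6.1]
width: 0.0145
finger_force: 30.0
```

Call:
{"api": "move_arm", "payload": {
  "deltas": [0, 0, -0.14, 0, 0, 0, 0.9, 0, 0, -0.28, 0, 0, 0, 0.9, 0, 0, -0.42, 0, 0, 0, 0.9, 0, 0, -0.56, 0, 0, 0, 0.9, 0, 0, -0.7, 0, 0, 0, 0.9, 0, 0, -0.84, 0, 0, 0, 0.9, 0, 0, -0.98, 0, 0, 0, 0.9, 0, 0, -1.12, 0, 0, 0, 0.9]
}}

```text
time: 9.8
tool_pos: [0.4895, 0.0708, 0.1113]
ee_rot: [3.139, -0.0, 1.132]
wrist_force: [0.3, -1.9, 5.2]
width: 0.0143
finger_force: 30.0
```

Call:
{"api": "move_arm", "payload": {
  "deltas": [0, 0, -0.12, 0, 0, 0, 0.9, 0, 0, -0.2, 0, 0, 0, 0.9, 0, 0, -0.2, 0, 0, 0, 0.9, 0, 0, -0.2, 0, 0, 0, 0.1, 0, 0, -0.2, 0, 0, 0, 0, 0, 0, -0.2, 0, 0, 0, 0, 0, 0, -0.2, 0, 0, -4, 0, 0, 0, -0.2, 0, 0, -9, 0]
}}

```text
time: 10.6
tool_pos: [0.4862, 0.0715, 0.1973]
ee_rot: [-3.133, 0.002, 1.327]
wrist_force: [1.1, 0.2, 0.0]
width: 0.0465
finger_force: 0.0
```

Call:
{"api": "move_arm", "payload": {
  "deltas": [0, 0, 0, 0, 0, -3, 0, 0, 0, 0, 0, 0, -3, 0, 0, 0, 0, 0, 0, -3, 0]
}}

```text
time: 10.9
tool_pos: [0.4887, 0.0715, 0.23]
ee_rot: [3.141, -0.0, 1.327]
wrist_force: [-0.1, -0.1, -1.2]
width: 0.047
finger_force: 0.0
```

Run:
```python
from h import *
s=snap('wrist','w4.png');o=robot.get_obs();print(o['tool_pos'],o['ee_rot'])
P=cloud(s);z=P[...,2];I=s["image"].astype(int)
k=(z>.119)&(z<.135)&(np.hypot(P[...,0]-.488,P[...,1]-.07)<.03);q=P[k];print(k.sum(),cv2.minAreaRect(q[:,:2].astype(np.float32)),np.median(z[k]))
k=(z>.145)&(z<.158)&(np.hypot(P[...,0]-.548,P[...,1]-.055)<.045);q=P[k];print("bar",k.sum(),cv2.minAreaRect(q[:,:2].astype(np.float32)),np.percentile(q[:,2],99))
```

```text
[0.48800685 0.07139733 0.2285342 ] [-3.13901658e+00  4.24847177e-04  1.32690799e+00]
391 ((0.48846325278282166, 0.07193909585475922), (0.03875989094376564, 0.009855709038674831), 75.62938690185547) 0.12805621262059913
bar 1172 ((0.547650933265686, 0.056767672300338745), (0.08646471798419952, 0.012218608520925045), 78.06397247314453) 0.15459122146304735
```

View pics/w4.png

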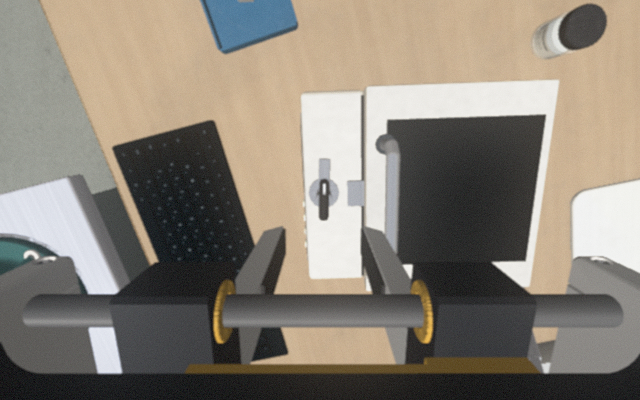

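Latch is at ~1.53 rad, tongue pointing left. Refine index angle and plan handle grasp.

```bash
cat >> h.py <<'E'
th=np.radians(-11.9); X=np.array([np.cos(th),np.sin(th),0]);Y=np.array([-np.sin(th),np.cos(th),0])
hinge=np.array([.5477,.056,.147])+.156*X-[0,0,.057]
def an(P): Q=P-hinge; return np.stack([-(Q@X),Q@Y,Q[...,2]],-1)   # forward, left, up from hinge
def grip(t): r=np.hypot(.156,.057);a=np.arctan2(.057,.156)+t; return hinge-X*r*np.cos(a)+np.array([0,0,r*np.sin(a)])
E
python3 - <<'E'
from h import *
for n in ["side","scene","wrist"]:
    s=snap(n); A=an(cloud(s)); I=s["image"].astype(int); r=np.hypot(A[...,0],A[...,2]); a=np.arctan2(A[...,2],A[...,0])
    k=(I.max(2)<90)&(r>.115)&(r<.165)&(a>.25)&(a<1.1)&(A[...,1]<-.09)&(A[...,1]>-.16)
    if k.any():
        v,u=np.nonzero(k); print(n,k.sum(),"px",u.mean(),v.mean(),"ang",np.percentile(a[k],[5,50,95]).round(3),"r",np.percentile(r[k],[5,50,95]).round(3),"y",np.percentile(A[k][:,1],[5,50,95]).round(3))
        print(a[k].round(2)[:40], A[k][:40,1].round(3))
    # predicted pixels of the saddle centre for angles
    print([tuple(np.round(proj(s,hinge-X*.138*np.cos(t)+Y*-.118+np.array([0,0,.138*np.sin(t)])),1)) for t in (.4,.5,.6,.7)])
print(go(grip(0)+[0,0,.06],1.363))
E
```

```text
side 2 px 325.5 176.0 ang [0.526 0.53  0.534] r [0.132 0.134 0.137] y [-0.106 -0.105 -0.104]
[0.53 0.53] [-0.106 -0.104]
[(np.float64(331.0), np.float64(177.9)), (np.float64(329.3), np.float64(174.2)), (np.float64(327.2), np.float64(170.4)), (np.float64(324.7), np.float64(166.7))]
scene 23 px 332.5217391304348 185.2608695652174 ang [0.485 0.537 0.564] r [0.126 0.136 0.151] y [-0.11  -0.106 -0.104]
[0.56 0.56 0.56 0.55 0.57 0.56 0.55 0.54 0.54 0.54 0.54 0.54 0.54 0.5
 0.53 0.52 0.51 0.52 0.52 0.49 0.48 0.48 0.48] [-0.113 -0.108 -0.106 -0.11  -0.104 -0.107 -0.107 -0.106 -0.106 -0.106
 -0.106 -0.106 -0.104 -0.11  -0.101 -0.104 -0.108 -0.105 -0.105 -0.105
 -0.107 -0.109 -0.107]
[(np.float64(337.0), np.float64(188.9)), (np.float64(335.6), np.float64(184.8)), (np.float64(334.0), np.float64(180.7)), (np.float64(332.1), np.float64(176.7))]
wrist 2 px 527.5 352.5 ang [1.08  1.087 1.093] r [0.12  0.124 0.128] y [-0.111 -0.11  -0.109]
[1.09 1.08] [-0.111 -0.109]
[(np.float64(419.5), np.float64(320.2)), (np.float64(429.8), np.float64(328.2)), (np.float64(442.0), np.float64(336.3)), (np.float64(456.2), np.float64(344.4))]
(array([-0.004,  0.001, -0.036]), array([-0.03,  6.21,  2.04]))
```

Call:
{"api": "move_arm", "payload": {
  "deltas": [0, 0, -0.036, 0, 4, 0, 0, 0, 0, -0.036, 0, 6.2, 2, 0, 0, 0, -0.036, 0, 6.2, 6, 0, 0, 0, -0.036, 0, 6.2, 9, 0, 0, 0, -0.036, 0, 6.2, 10, 0, 0, 0, -0.036, 0, 6.2, 10, 0, 0, 0, -0.036, 0, 6.2, 10, 0.4, 0, 0, -0.036, 0, 6.2, 10, 0.9]
}}

```text
time: 11.9
tool_pos: [0.5501, 0.0564, 0.1325]
ee_rot: [3.138, -0.001, 1.363]
wrist_force: [0.4, 0.1, -0.6]
width: 0.0343
finger_force: 0.0
```

Call:
{"api": "move_arm", "payload": {
  "deltas": [0, 0, 0, 0, 0, 0, 0.9, 0, 0, 0, 0, 0, 0, 0.9, 0, 0, 0, 0, 0, 0, 0.9, 0, 0, 0, 0, 0, 0, 0.9]
}}

```text
time: 12.3
tool_pos: [0.5486, 0.0565, 0.131]
ee_rot: [3.142, -0.0, 1.363]
wrist_force: [-1.7, -0.1, 4.0]
width: 0.0107
finger_force: 30.0
```

Call:
{"api": "move_arm", "payload": {
  "deltas": [0, 0, 0, 0, 0.15, -0.4, 0.9, 0, 0, 0, 0, 0.3, -0.77, 0.9, 0, 0, 0, 0, 0.65, -1.53, 0.9, 0, 0, 0, 0, 1.03, -2.27, 0.9, 0, 0, 0, 0, 1.44, -2.99, 0.9, 0, 0, 0, 0, 1.9, -3.68, 0.9, 0, 0, 0, 0, 2.38, -4.36, 0.9, 0, 0, 0, 0, 2.38, -4.36, 0.9]
}}

```text
time: 13.1
tool_pos: [0.5708, 0.0517, 0.1748]
ee_rot: [-3.137, 0.0, 1.363]
wrist_force: [-8.1, 2.3, -4.8]
width: 0.0115
finger_force: 30.0
```

```bash
cat > chk.py <<'E'
from h import *
o=robot.get_obs(); g=o["tool_pos"]-.016*rot(o["ee_rot"])[:,2]
a=an(g); print("tcp",o["tool_pos"],"F",o["wrist_force"],"r",np.hypot(a[0],a[2]),"lid",np.arctan2(a[2],a[0])-.3504)
for n in ["side","scene"]:
    s=snap(n); A=an(cloud(s)); r=np.hypot(A[...,0],A[...,2]); 
    # lid slope from cloud of top surface
    k=(abs(A[...,1])<.1)&(A[...,0]>.0)&(A[...,0]<.17)&(A[...,2]>.03); q=A[k]; t=.4
    for _ in range(12):
        h=-q[:,0]*np.sin(t)+q[:,2]*np.cos(t); f=abs(h-.023)<.008; p=np.polyfit(q[f,0],q[f,2],1); t=np.arctan(p[0])
    print(n,"lid from cloud",t.round(3),f.sum(),"offset",np.median(h[f]).round(4))
E
python3 chk.py
```

```text
tcp [0.57083197 0.05166556 0.17480824] F [-8.05513945  2.28367627 -4.77829468] r 0.16641302284958776 lid 0.3003338871626809
side lid from cloud 0.802 82 offset 0.0237
scene lid from cloud 0.65 72 offset 0.0231
```

Call:
{"api": "move_arm", "payload": {
  "deltas": [0, 0, 0, 0, 0.26, -0.33, 0.9, 0, 0, 0, 0, 0.52, -0.65, 0.9, 0, 0, 0, 0, 1.07, -1.27, 0.9, 0, 0, 0, 0, 1.65, -1.86, 0.9, 0, 0, 0, 0, 1.95, -2.14, 0.9, 0, 0, 0, 0, 2.26, -2.42, 0.9, 0, 0, 0, 0, 2.26, -2.42, 0.9]
}}

```text
time: 13.9
tool_pos: [0.5915, 0.0472, 0.1994]
ee_rot: [-3.135, 0.0, 1.363]
wrist_force: [-10.6, 1.9, -0.1]
width: 0.011
finger_force: 30.0
```

```bash
sed -i '/^for n/,$d' chk.py
cat >> chk.py <<'E'
W=[]
for n in ["scene","side"]:
    s=snap(n); I=s["image"]
    tips=[hinge-X*.128*np.cos(t)-Y*.114+np.array([0,0,.128*np.sin(t)]) for t in (.50,.53)]
    u,v=map(int,np.round(proj(s,tips[0]))); x0,y0=u-20,v-20; print(n,[np.round((np.array(proj(s,p))-[x0,y0])*10) for p in tips])
    W.append(cv2.resize(I[y0:y0+40,x0:x0+40,::-1],None,fx=10,fy=10,interpolation=cv2.INTER_CUBIC))
import sys; cv2.imwrite("pics/"+sys.argv[1],np.hstack(W))
E
python3 chk.py l1.png
```

```text
tcp [0.59152496 0.04724651 0.19938389] F [-10.64968204   1.93504696  -0.11834352] r 0.16759240567336844 lid 0.494862959386378
scene [array([196., 204.]), array([192., 192.])]
side [array([200., 201.]), array([194., 191.])]
```

View pics/l1.png

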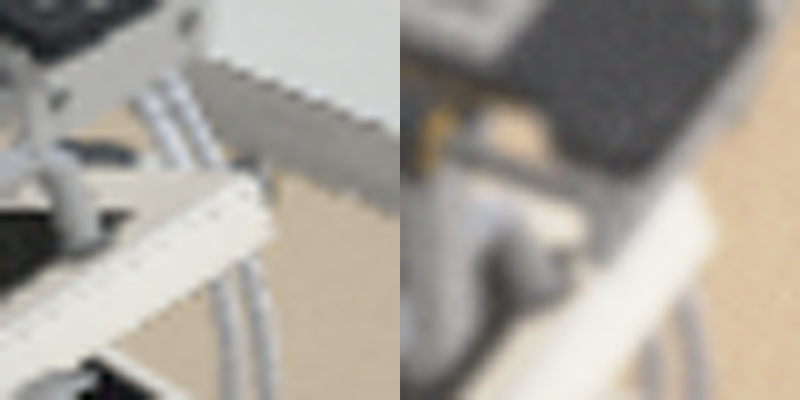

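Index peeks out at the left panel (262,175), behind the lid corner; pointer is hidden. Cross-check index angle by triangulating it from the earlier wrist pictures w1 and w3.

Run:
```python
from h import *
s0=robot.snapshot("wrist"); f=200/np.tan(np.radians(s0["fov_y"])/2)
S=[]
for png,p,e,box in [("w1.png",[.58828,.00484,.29556],[-3.13867,-.00069,2.93326],(232,160,270,200)),("w3.png",[.49596,.07373,.23726],[-3.14135,-.00012,-.19020],(450,75,500,130))]:
    T=np.eye(4);T[:3,:3]=rot(e);T[:3,3]=p;s=dict(T=T@s0["T_tool_cam"],f=f,cx=s0["cx"],cy=s0["cy"])
    I=cv2.imread("pics/"+png).astype(int); x0,y0,x1,y1=box
    m=(I[y0:y1,x0:x1].max(2)<60).astype(np.uint8); n,_,st,c=cv2.connectedComponentsWithStats(m)
    for j in range(1,n):
        if st[j,4]>15:
            u,v=c[j]+[x0,y0]; st_=st[j]; out=[]
            for y in (-.107,-.114,-.121):
                o,d=ray(s,u,v); o=o-hinge; tt=(y-o@Y)/(d@Y); q=o+d*tt; a,b=-(q@X),q[2]; out.append((round(np.arctan2(b,a),3),round(np.hypot(a,b),3)))
            print(png,st_,(u,v),out)
    S.append(s); W=cv2.resize(cv2.imread("pics/"+png)[y0:y1,x0:x1],(400,400*(y1-y0)//(x1-x0)),interpolation=cv2.INTER_CUBIC); S[-1]["W"]=W[:400]
    for t in (.4,.48,.53,.58,.7): print(t,[np.round(proj(s,hinge-X*r*np.cos(t)-Y*.114+np.array([0,0,r*np.sin(t)]))) for r in (.128,.138,.149)])
a,b=[cv2.copyMakeBorder(q["W"],0,440-len(q["W"]),0,0,0) for q in S]; cv2.imwrite("pics/idx.png",np.hstack([a,b]))
```

```text
0.4 [array([260., 180.]), array([258., 172.]), array([257., 163.])]
0.48 [array([258., 185.]), array([257., 178.]), array([255., 169.])]
0.53 [array([257., 189.]), array([256., 182.]), array([254., 174.])]
0.58 [array([256., 193.]), array([255., 186.]), array([253., 178.])]
0.7 [array([254., 204.]), array([252., 198.]), array([250., 191.])]
0.4 [array([464., 103.]), array([464., 113.]), array([465., 125.])]
0.48 [array([469.,  96.]), array([470., 107.]), array([472., 119.])]
0.53 [array([473.,  92.]), array([474., 102.]), array([476., 114.])]
0.58 [array([477.,  87.]), array([479.,  97.]), array([481., 109.])]
0.7 [array([486.,  72.]), array([490.,  81.]), array([493.,  92.])]
```

View pics/idx.png

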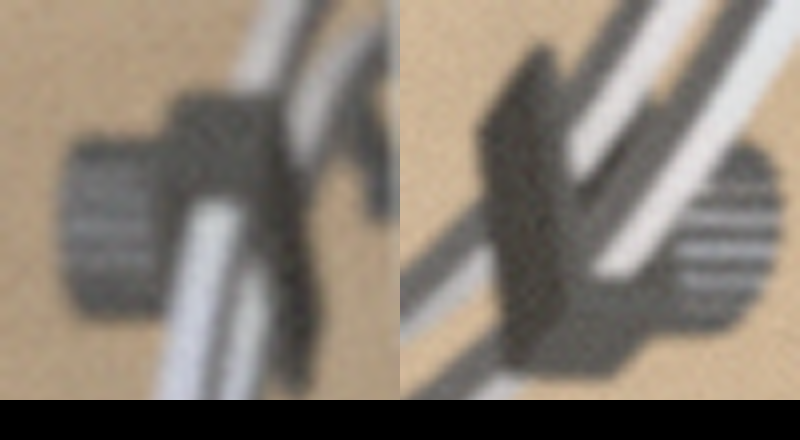

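Picture shows a dark saddle with inward pointed blade: tip at left (300,390)→px (260.5,197), right (140,45)→px (467.5,80.6); thumbscrew end at px (238.2,181.9) and (497.2,103.1). Triangulating both.

Run:
```python
from h import *
s0=robot.snapshot("wrist"); f=200/np.tan(np.radians(s0["fov_y"])/2); S=[]
for p,e in [([.58828,.00484,.29556],[-3.13867,-.00069,2.93326]),([.49596,.07373,.23726],[-3.14135,-.00012,-.19020])]:
    T=np.eye(4);T[:3,:3]=rot(e);T[:3,3]=p;S.append(dict(T=T@s0["T_tool_cam"],f=f,cx=s0["cx"],cy=s0["cy"]))
for nm,a,b in [("tip",(260.5,197),(467.5,80.6)),("screw",(238.2,181.9),(497.2,103.1)),("screw2",(240,181.5),(493,104))]:
    (o1,d1),(o2,d2)=ray(S[0],*a),ray(S[1],*b)
    k=np.linalg.lstsq(np.stack([d1,-d2],1),o2-o1,rcond=None)[0]; p,q=o1+k[0]*d1,o2+k[1]*d2
    A=an((p+q)/2); print(nm,"gap",np.linalg.norm(p-q).round(4),"fwd,left,up",A.round(4),"r",np.hypot(A[0],A[2]).round(4),"ang",np.arctan2(A[2],A[0]).round(3))
```

```text
tip gap 0.0015 fwd,left,up [ 0.1002 -0.1121  0.0573] r 0.1154 ang 0.519
screw gap 0.0005 fwd,left,up [ 0.1192 -0.1322  0.0708] r 0.1386 ang 0.536
screw2 gap 0.0013 fwd,left,up [ 0.1193 -0.1312  0.0668] r 0.1367 ang 0.511
```

Index ≈ 0.525 ± 0.015. Raise to it and verify lid angle with the wrist depth.

Call:
{"api": "move_arm", "payload": {
  "deltas": [0, 0, 0, 0, 0.2, -0.17, 0.9, 0, 0, 0, 0, 0.4, -0.35, 0.9, 0, 0, 0, 0, 0.4, -0.35, 0.9, 0, 0, 0, 0, 0.4, -0.35, 0.9, 0, 0, 0, 0, 0.4, -0.35, 0.9, 0, 0, 0, 0, 0.4, -0.35, 0.9]
}}

```text
time: 14.7
tool_pos: [0.5951, 0.0465, 0.2028]
ee_rot: [-3.135, 0.001, 1.363]
wrist_force: [-11.4, 2.0, -1.8]
width: 0.011
finger_force: 30.0
```

Run:
```python
from h import *
o=robot.get_obs(); g=o["tool_pos"]-.016*rot(o["ee_rot"])[:,2]
a=an(g); print("tcp",o["tool_pos"],"r",np.hypot(a[0],a[2]),"lid",np.arctan2(a[2],a[0])-.3504,o["qvel"].round(3))
A=an(cloud(snap("wrist"))); q=A[(abs(A[...,1]-.03)<.075)&(A[...,0]>-.02)&(A[...,0]<.15)&(A[...,2]>.02)]
for t in (.45,.5,.55):
    for _ in range(15):
        h=-q[:,0]*np.sin(t)+q[:,2]*np.cos(t); f=abs(h-.023)<.005; p=np.polyfit(q[f,0],q[f,2],1); t=np.arctan(p[0])
    print("lid plane",t.round(3),f.sum(),len(q),"h",np.median(h[f]).round(4),"x range",np.percentile(q[f,0],[2,98]).round(3))
```

```text
tcp [0.59506829 0.04647459 0.20277565] r 0.1677947718679133 lid 0.5244648863846011 [ 0.001  0.001  0.001 -0.001 -0.001  0.   ]
lid plane 0.409 5981 91716 h 0.0261 x range [-0.012  0.149]
lid plane 0.505 30905 91716 h 0.0244 x range [-0.008  0.141]
lid plane 0.505 30905 91716 h 0.0244 x range [-0.008  0.141]
```

Call:
{"api": "move_arm", "payload": {
  "deltas": [0, 0, 0, 0, 0.1, -0.1, 0.9, 0, 0, 0, 0, 0.1, -0.1, 0.9, 0, 0, 0, 0, 0.1, -0.1, 0.9, 0, 0, 0, 0, 0.1, -0.1, 0.9, 0, 0, 0, 0, 0.1, -0.1, 0.9, 0, 0, 0, 0, 0.1, -0.1, 0.9, 0, 0, 0, 0, 0.1, -0.1, 0.9, 0, 0, 0, 0, 0.1, -0.1, 0.9]
}}

```text
time: 15.55
tool_pos: [0.596, 0.0463, 0.2036]
ee_rot: [-3.134, 0.001, 1.363]
wrist_force: [-11.6, 2.4, -2.3]
width: 0.0109
finger_force: 30.0
```

Call:
{"api": "move_arm", "payload": {
  "deltas": [0, 0, 0, 0, 0, 0, 0.9, 0, 0, 0, 0, 0, 0, 0.9, 0, 0, 0, 0, 0, 0, 0.9, 0, 0, 0, 0, 0, 0, 0.9, 0, 0, 0, 0, 0, 0, 0.9, 0, 0, 0, 0, 0, 0, 0.9, 0, 0, 0, 0, 0, 0, 0.9, 0, 0, 0, 0, 0, 0, 0.9]
}}

```text
time: 16.35
tool_pos: [0.596, 0.0463, 0.2036]
ee_rot: [-3.134, 0.001, 1.363]
wrist_force: [-11.1, 2.3, -1.3]
width: 0.0109
finger_force: 30.0
```

Call:
{"api": "move_arm", "payload": {
  "deltas": [0, 0, 0, 0, 0, 0, 0.9, 0, 0, 0, 0, 0, 0, 0.9, 0, 0, 0, 0, 0, 0, 0.9, 0, 0, 0, 0, 0, 0, 0.9, 0, 0, 0, 0, 0, 0, 0.9, 0, 0, 0, 0, 0, 0, 0.9, 0, 0, 0, 0, 0, 0, 0.9, 0, 0, 0, 0, 0, 0, 0.9]
}}

```text
time: 17.15
tool_pos: [0.596, 0.0463, 0.2036]
ee_rot: [-3.134, 0.001, 1.363]
wrist_force: [-11.5, 3.0, -1.1]
width: 0.0107
finger_force: 30.0
```

```bash
python3 -c "
from h import *
o=robot.get_obs();print(o['tool_pos'],o['finger_force'],o['wrist_force']);print(robot.close_job())"
```

```text
[0.59595445 0.04628702 0.20358369] 30.004953145980835 [-11.48541933   3.0208647   -1.12473288]
the job is handed in; nothing more can be done
None
```

Job handed in with no verdict returned: the block stands in the tray, the latch is at about 1.53 rad, and the lid was held still for over 2 s at about 0.53 rad (0.505 by wrist depth), against an index measured at about 0.525 rad; the pointer was hidden, so the match is by measurement, not by sight.

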